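Push the reagent tray across the gap into its dock

ROBOT

A 6-joint arm with a two-finger parallel gripper is mounted at the origin on a cart in front of the work surface, level with it; the furniture and walls round the work are solid. World frame = base frame: x ahead of the robot, y to its left, z up, the work surface at z = 0. Lengths are in m, angles in rad, forces in N, time in s.
With the tool pointing down it reaches from about 0.375 to 0.9 m from the base axis. Payload 3.1 kg.
Tool frame: the origin (TCP) lies on the centre line of the jaws, within the pads' length; the fingertips stand 25 mm ahead of it and the grasp point (between the pads) lies 6 mm ahead of it (manip.tip_extent is the distance from the TCP to the fingertips, in m); z points along the fingers, y is the line along which they close (so a half turn about z gives the same grasp; the last joint's range is limited). The gripper opens to 85 mm and grips with 20 to 120 N. Pads are 22 mm wide; open, the fingers measure 114 mm over their backs; the gripper's body (76 mm by 85 mm) begins 54 mm behind the grasp point. The pads swing forward as they close: fully open they stand 13 mm farther back than shut.
Start: joints at [-1.284, 0.527, 1.433, -0, 1.181, -0.178], TCP at [0.281, -0.558, 0.256] pointing down, gripper open.
Joint ranges: [-3.08, 3.08], [-0.75, 2.2], [0.22, 2.44], [-1.43, 4.57], [0, 2.65], [-2.85, 2.85]. Speed limits (rad/s): [2.79, 2.79, 3.14, 3.14, 3.14, 3.14].

INTERFACE

Orientations are given as a unit quaternion [x, y, z, w].
In Python, from station import readout, imaging, order, manip gives the robot as it stands.
- The arm moves only by the tool move_arm, never from a script. Its argument "rows" is a list of rows, each a list of 7 numbers: the turn, a rotation vector about the tool's x, y, z in degrees, then the shift along the tool's x, y, z in mm, then the closure, from 0 (fully open) to 1 (shut). A call has 1 to 12 rows; each row is the pose to reach, as a shift and turn from the pose commanded when the call began, along the tool's axes at that moment; what a row does not reach only later rows make up. A row lasts 1/12 s, in which the tool goes at most 41.7 mm and 7.16 degrees, less where a joint would pass 70% of its speed; a pose out of reach is approached as far as the arm can. A call with a gripper value outside its range is refused whole. The fingers move at their own pace and stop on an object; "squeeze" is the grip in N (left out, the last holds). Time passes only in rows, so rows that repeat a pose let the fingers close. It gives the time, the measured TCP pose, the force, the opening and the grip force at its end, in the units of the state.
- readout.sense(): the state, without advancing time (a new reading comes with each control period).
- imaging.snapshot(name): name is "scene" or "side" or "wrist"; returns a dict with "img" (384x512x3 uint8, red, green, blue), "z_map" (384x512 float32, m along the optical axis (not along the pixel's ray), 0 where there is no reading), "fovy" (degrees; the focal length in pixels is half the picture's height over the tangent of half this angle, whatever the lens; pixels are square), "cx", "cy" (the principal point, pixels), "k1" (the pictures are not rectified: a ray, as slopes to the right and down, at radius r is drawn at 1 + k1 r^2 times it, then the intrinsics apply), "rvec" (rotation vector, rad) and "tvec" (3), from world to camera coordinates, as OpenCV has them. Camera axes: x right, y down, z forward; pixel columns grow to the right and rows downward; lengths in m; the calibration is good to about 2 mm. A picture is of the moment at which its call begins.
- order.sign_off(): hands the job in; it is judged then, once.
The state is a dict: "t": time; "q": joint angles; "qd": joint speeds; "tau": joint torques, N m; "tcp_pos": TCP position; "tool_rot": TCP orientation; "force": force on the tool from outside, world axes, zero at the start; "ft_torque": the same for the moment, N m; "finger_gap": opening from 0.0 (shut) to 1.0 (fully open); "gripper_force": force on a finger pad.
Only numpy, scipy, OpenCV 4.12 (cv2) and the standard library are available. Lean on these libraries where they do the work, as an engineer would, in place of code of your own. Each camera call takes 0.05 s, during which the arm holds its last target. There are 200 camera calls.

TASK

The bottle stands too far forward on the white tray, so the tray would dip into the gap between the two blue stands. Shift the bottle back into the black ring at the tray's middle, raising it no more than a little, and let go of it; then push the tray by its blue tail bar, level all the way, across the gap onto the receiving stand until it is fully home against the orange stop. The bottle must stay upright near the middle of the tray, and the dropper bottle and the timer must be left alone.

Things in the scene. Friction and masses are not known exactly. Their poses are not given: they have to be found in the camera images.
- tray: White plastic tray, 150 mm long (its x) by 120 mm wide (its y), rim 14 mm high, 4 mm thick, floor 4 mm thick, about 0.11 kg with its bar. Origin: centre of its underside; x points forward to the receiving stand, z up. It lies loose on the loading stand, a little askew. A blue push bar sticks out behind it; a flat black ring 68 mm across is printed at the middle of its floor
- tray_ring (a point): Middle of the black ring, on the tray's floor (4 mm above its underside)
- push_bar (a point): Middle of the tray's tail bar: a blue sleeve 10 mm thick and 74 mm long along the tray's y, turning freely on a steel bow whose two arms reach 30 mm behind the tray's tail, 84 mm apart. Its axis is 103 mm behind the tray's origin and 8 mm above its underside, its rear 108 mm behind the origin. As it turns freely, a finger pushing it cannot hold the tail down
- bottle: White bottle with a blue cap and an orange band, 54 mm in diameter up to 105 mm, cap 40 mm across, 119 mm high in all, roughly 0.4 kg, far heavier than the tray. Origin: centre of its underside, z up. It stands on the tray's floor near the front rim; pushed or dragged above half its height it tips rather than slides
- loading_stand: Fixed aluminium deck on blue side plates, nearer the robot, 175 mm long by 150 mm wide, level top 60 mm above its origin (centre of its underside). Its x points to the receiving stand, z up. No rails on it. A microscope 0.4 m tall stands on the worktop just right of the stands, in the way of an arm that comes from the right
- loading_edge (a point): Top of the round nose bar (12 mm thick, along y) at the front end of the loading stand, 85 mm ahead of its origin, at deck height: here the support of the tray ends
- receiving_stand: Fixed aluminium deck beyond the gap, 170 mm long, 180 mm wide, top 60 mm above its origin, level with the loading deck; x as the loading stand's. Two black side rails 16 mm high, 130 mm between them, guide the tray (5 mm play each side); their mouths flare out over the first 25 mm. At the far end an orange stop 22 mm high, its face 78 mm ahead of the origin
- receiving_edge (a point): Top of the round nose bar at the near end of the receiving stand, 80 mm behind its origin, at deck height: here support begins again, about 59 mm beyond loading_edge. The tray with the bottle in the ring bridges this gap; with the bottle forward it tips in
- seat (a point): Point on the receiving deck where the tray's origin lies when its front rim touches the orange stop (on the centre line, 3 mm ahead of the stand's origin)
- dropper: Amber dropper bottle, 38 mm across and 91 mm high, a bystander on the worktop right of the stands. Origin: centre of its underside
- timer: White laboratory timer, 42x68x54 mm, a bystander on the worktop well right of the stands. Origin: centre of its underside
Things that resemble listed ones, but are neither listed nor needed, are in the scene too. What is shaped like the bottle but green is not meant.

How it is judged:
By the outcome, as a careful person would: the job done as asked, in the order asked, and still so for the second after the job is handed in, with the robot touching nothing.
It also fails if it takes over 64 s, if anything falls off the work surface, if the arm or the gripper's body presses on something with over 40 N, if the wrist force passes 120 N, or if a joint passes its speed limit or range.

## Working session

There is one attempt and no reset: what is moved stays moved. The work goes in short steps, Python scripts to look and compute and a tool call to move; the robot and the scene stay as the last step left them, time stands still between calls to the robot, and variables do not carry over. Pictures are saved under pics/ and viewed, at most 13 in all, crops included, and the job is handed in when it is done.

Besides the shell and the picture viewer there is one more tool, called by a JSON object that holds its "api" and its "payload". move_arm: Moves the arm, as the interface text tells. Its arguments: {"type":"object","properties":{"rows":{"type":"array"},"squeeze":{"type":"number"}},"required":["rows"]}

```bash
ls; mkdir -p pics; cat > h.py <<'E'
import numpy as np, cv2
from station import readout, imaging, order, manip
from scipy.spatial.transform import Rotation as R
def snap(n):
    s=imaging.snapshot(n); f=192/np.tan(np.radians(s['fovy'])/2)
    s['K']=np.array([[f,0,s['cx']],[0,f,s['cy']],[0,0,1.]]); s['D']=np.array([s['k1'],0,0,0.])
    s['R']=cv2.Rodrigues(np.array(s['rvec'],float))[0]; s['t']=np.array(s['tvec'],float)
    return s
def cloud(s):
    h,w=s['z_map'].shape; u,v=np.meshgrid(np.arange(w),np.arange(h))
    p=cv2.undistortPoints(np.stack([u,v],-1).reshape(-1,1,2).astype(float),s['K'],s['D']).reshape(h,w,2)
    c=np.dstack([p,np.ones((h,w))])*s['z_map'][...,None]
    P=(c-s['t'])@s['R']; P[s['z_map']==0]=np.nan; return P
def save(s,name,crop=None,k=1):
    im=s['img'][...,::-1]
    if crop: im=im[crop[1]:crop[3],crop[0]:crop[2]]
    cv2.imwrite('pics/'+name,cv2.resize(im,None,fx=k,fy=k,interpolation=cv2.INTER_CUBIC))
E
python3 - <<'E'
from h import *
import pickle
a={n:snap(n) for n in('scene','side')}
pickle.dump(a,open('a.pkl','wb'))
for n in a: save(a[n],n+'.png',k=1.5); print(n,-a[n]['R'].T@a[n]['t'])
print(readout.sense(), manip.tip_extent)
E
```

```text
pics
scene [-0.03868425  0.51888573  0.51793095]
side [-0.45414982  0.06374414  0.63277449]
{'t': 0.1, 'q': array([-1.28350582e+00,  5.28366818e-01,  1.43381053e+00, -1.64874463e-05,
        1.18138257e+00, -1.78483229e-01]), 'qd': array([-0.00094512, -0.00077178, -0.00221604, -0.00086496, -0.00153204,
       -0.00085805]), 'tau': array([ 4.24031450e-04, -4.43304241e+01, -1.78586841e+01, -2.79538735e-04,
        3.86670639e-03, -2.32485894e-05]), 'tcp_pos': array([ 0.28055289, -0.55781162,  0.25542377]), 'tool_rot': array([ 9.73003002e-01,  2.30790359e-01, -6.10991406e-05, -9.81765901e-04]), 'force': array([-1.24041955, -0.58073638, -0.61059503]), 'ft_torque': array([-0.00136913, -0.00385538,  0.01171755]), 'gripper_force': 0.0, 'finger_gap': 1.0013503891226956} 0.025
```

View pics/scene.png

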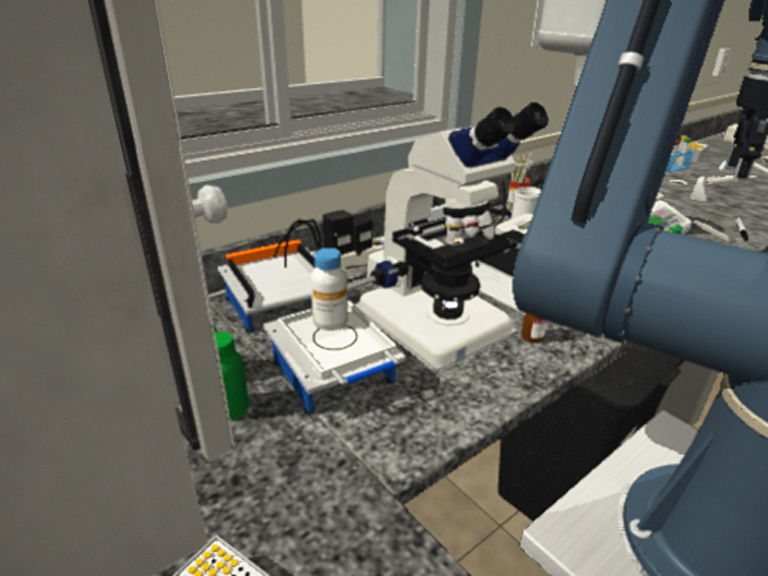

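View pics/side.png

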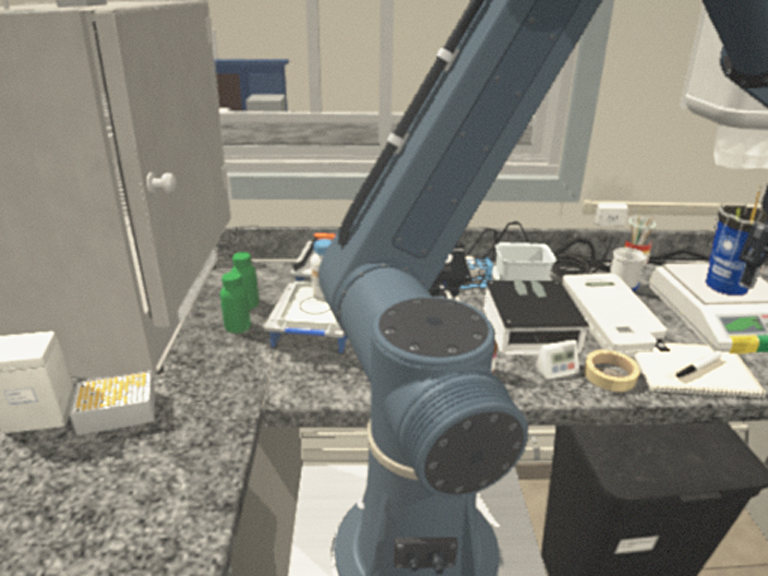

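The scene picture (1.5x) shows the bottle at (330,290), the ring at (335,337), the blue bar at (370,370), the receiving stand with its orange stop at (265,250), the microscope to the right and a green decoy at left. In the side picture the arm partly hides the stands. Next: measure.

```bash
python3 - <<'E'
from h import *
import pickle
s=pickle.load(open('a.pkl','rb'))['scene']; P=cloud(s)
hsv=cv2.cvtColor(s['img'],cv2.COLOR_RGB2HSV); H,S,V=[hsv[...,i].astype(int) for i in range(3)]
v,u=np.mgrid[:384,:512]
def box(a,b,c,d): return (u>=a)&(u<c)&(v>=b)&(v<d)
def rep(n,m):
    p=P[m&np.isfinite(P[...,2])]; print(n,len(p),'med',np.median(p,0).round(4),'lo',np.percentile(p,2,0).round(4),'hi',np.percentile(p,98,0).round(4)); return p
cap=rep('cap',box(205,163,232,182)&(abs(H-105)<15)&(S>100))
bd=rep('band',box(200,185,240,210)&(abs(H-13)<8)&(S>100))
ob=rep('body',box(205,184,235,216))
bar=rep('bar',box(228,235,268,258)&(abs(H-112)<12)&(S>150))
st=rep('stop',box(145,155,210,180)&(abs(H-10)<10)&(S>150))
# bottle circle fit
def circ(p):
    A=np.c_[2*p[:,:2],np.ones(len(p))]; x=np.linalg.lstsq(A,(p[:,:2]**2).sum(1),rcond=None)[0]; return x[:2],np.sqrt(x[2]+x[:2]@x[:2])
b=ob[(ob[:,2]>.09)&(ob[:,2]<.155)]; print('bottle circ',circ(b))
# ring: dark pixels at z~.064
rg=box(200,210,245,238)&(V<110)&(S<90); r=rep('ring',rg&(abs(P[...,2]-.064)<.006)); print('ring circ',circ(r))
# bar direction
for n,p in(('bar',bar),('stop',st)):
    c=p[:,:2]-p[:,:2].mean(0); w=np.linalg.svd(c,full_matrices=False)[2][0]; print(n,'dir',np.degrees(np.arctan2(w[1],w[0])))
save(s,'crop.png',(135,140,285,290),4)
E
```

```text
cap 235 med [0.5392 0.1532 0.1782] lo [ 0.5273 -0.019   0.0496] hi [0.7906 0.1684 0.1823]
band 102 med [0.5241 0.1608 0.1244] lo [0.5186 0.1338 0.118 ] hi [0.5436 0.1765 0.13  ]
body 958 med [0.5291 0.1589 0.1058] lo [ 0.5189 -0.0092 -0.0025] hi [0.7231 0.1767 0.1519]
bar 194 med [0.4046 0.1649 0.0681] lo [0.3975 0.1132 0.007 ] hi [0.4438 0.211  0.0718]
stop 385 med [0.8128 0.1253 0.0729] lo [0.7676 0.0524 0.0606] hi [0.8419 0.1922 0.0889]
bottle circ (array([0.54545606, 0.14999848]), np.float64(0.02528772345012609))
ring 27 med [0.5213 0.132  0.0633] lo [0.5049 0.1078 0.0613] hi [0.5405 0.1661 0.0696]
ring circ (array([0.52348397, 0.13911252]), np.float64(0.020488090468851708))
bar dir 108.12114305239504
stop dir 82.76574183522223
```

View pics/crop.png

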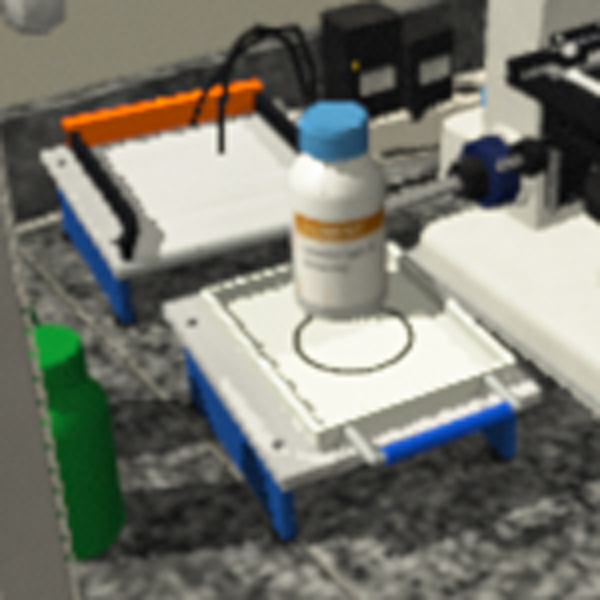

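The crop (4x, origin (135,140)) shows the ring centred near (353,340), the bar from (385,455) to (515,408), and rim corners at (205,292), (320,440) and (515,360). There are also dark cable-like lines over the receiving stand near (220,130).

```bash
cat >> h.py <<'E'
def ray(s,uv,z):
    p=cv2.undistortPoints(np.array(uv,float).reshape(-1,1,2),s['K'],s['D']).reshape(-1,2)
    d=np.c_[p,np.ones(len(p))]@s['R']; c=-s['R'].T@s['t']
    return c+d*((z-c[2])/d[:,2])[:,None]
E
python3 - <<'E'
from h import *
import pickle
from scipy.optimize import least_squares
s=pickle.load(open('a.pkl','rb'))['scene']; P=cloud(s)
cr=lambda L:np.array(L)/4.+[135,140]-.375
def show(n,L,z): p=ray(s,cr(L),z); print(n,p[:,:2].round(4).tolist()); return p
b=show('bar',[(385,455),(515,408)],.069)
d=b[1]-b[0]; print('bar len',np.linalg.norm(d),'mid',b.mean(0),'yaw',np.degrees(np.arctan2(d[0],-d[1])))
show('rim FL RL RR',[(205,292),(320,440),(515,362)],.074)
show('deck L: FL RL RR',[(165,305),(285,478),(540,395)],.060)
show('deck R: FL NL',[(42,152),(125,272)],.060)
show('stop top L R',[(63,121),(262,82)],.082)
show('rails: L end far, L mouth tip',[(78,135),(128,235)],.076)
# ring
g=cv2.cvtColor(s['img'],cv2.COLOR_RGB2GRAY).astype(float)
bh=cv2.morphologyEx(g,cv2.MORPH_BLACKHAT,np.ones((7,7)))
v,u=np.nonzero(bh>35); m=(u>207)&(u<240)&(v>216)&(v<235); u,v=u[m],v[m]
q=ray(s,np.c_[u,v],.064)[:,:2]
f=least_squares(lambda x:np.hypot(*(q-x).T)-.0335,q.mean(0),loss='soft_l1',f_scale=.001); print('ring',f.x,len(q),np.abs(f.fun).mean())
# bottle
U,V=np.meshgrid(np.arange(512),np.arange(384)); m=(U>205)&(U<235)&(V>184)&(V<216)&(P[...,2]>.085)&(P[...,2]<.15)&(P[...,0]<.56)
p=P[m]; f=least_squares(lambda x:np.hypot(*(p[:,:2]-x).T)-.027,[.545,.15],loss='soft_l1',f_scale=.001); print('bottle',f.x,len(p),np.abs(f.fun).mean())
# deck heights, cables
for n,(x,y) in {'rdeck':(190,140),'cable':(220,140),'cable2':(200,105),'ldeck':(255,410),'floor':(330,390),'cable3':(245,32)}.items():
    c=cr([(x,y)])[0].round().astype(int); print(n,P[c[1],c[0]].round(4), s['img'][c[1],c[0]])
E
```

```text
bar [[0.4084, 0.2139], [0.3983, 0.1389]]
bar len 0.07565183424997131 mid [0.4033541  0.17640065 0.069     ] yaw -7.6021640519428475
rim FL RL RR [[0.5842, 0.2163], [0.4322, 0.2362], [0.4242, 0.1177]]
deck L: FL RL RR [[0.6055, 0.232], [0.4328, 0.2568], [0.4077, 0.1134]]
deck R: FL NL [[0.8302, 0.2102], [0.6523, 0.2344]]
stop top L R [[0.8239, 0.1944], [0.7984, 0.0503]]
rails: L end far, L mouth tip [[0.8092, 0.1909], [0.6655, 0.224]]
ring [0.50767607 0.16579716] 123 0.0022226383543440436
bottle [0.54684379 0.14908998] 610 0.0008965412676661121
rdeck [0.7845 0.1197 0.0595] [234 232 223]
cable [0.7552 0.1096 0.0684] [62 60 56]
cable2 [0.8058 0.0972 0.0733] [116  47   2]
ldeck [0.49   0.2409 0.0593] [209 206 194]
floor [0.4771 0.2018 0.0622] [249 248 239]
cable3 [0.7825 0.0699 0.1307] [55 54 50]
```

```bash
python3 - <<'E'
from h import *
import pickle
a=pickle.load(open('a.pkl','rb')); s=a['scene']; P=cloud(s).reshape(-1,3); I=s['img'].reshape(-1,3); uu=np.arange(len(P))
ok=np.isfinite(P[:,0])
print('over rdeck')
m=ok&(P[:,0]>.64)&(P[:,0]<.83)&(P[:,1]>.06)&(P[:,1]<.19)&(P[:,2]>.066)&(I.max(1)<120)
for i in np.nonzero(m)[0][::4]: print((i%512-135)*4,(i//512-140)*4,P[i].round(3),end=' | ')
print()
Q=P[ok&(P[:,0]<.9)&(P[:,0]>.3)&(P[:,1]>-.3)&(P[:,1]<.45)]
for z0 in np.arange(.0,.45,.05):
    q=Q[(Q[:,2]>max(z0,.01))&(Q[:,2]<z0+.05)]
    if z0<.1: q=q[(q[:,1]<.09)]
    q=q[~((abs(q[:,0]-.545)<.04)&(abs(q[:,1]-.15)<.04))]
    # occupancy: for x bins the y max (<.25) 
    print('z%.2f'%z0,[(round(x,2),q[(q[:,0]>=x)&(q[:,0]<x+.05)&(q[:,1]<.28)][:,1].max().round(3)) for x in np.arange(.3,.9,.05) if ((q[:,0]>=x)&(q[:,0]<x+.05)&(q[:,1]<.28)).sum()>3])
q=Q[(Q[:,2]>.1)&(Q[:,1]>.2)]
print('left',[(round(x,2),q[(q[:,0]>=x)&(q[:,0]<x+.05)][:,1].min().round(3),q[(q[:,0]>=x)&(q[:,0]<x+.05)][:,2].max().round(3)) for x in np.arange(.0,.9,.05) if ((q[:,0]>=x)&(q[:,0]<x+.05)).sum()>3])
E
```

```text
over rdeck
248 28 [0.785 0.065 0.132] | 252 32 [0.782 0.064 0.129] | 232 40 [0.78  0.081 0.128] | 236 44 [0.776 0.08  0.126] | 232 48 [0.774 0.085 0.125] | 228 52 [0.773 0.089 0.124] | 224 56 [0.778 0.089 0.119] | 224 60 [0.773 0.092 0.119] | 224 64 [0.772 0.093 0.116] | 224 68 [0.769 0.095 0.114] | 220 72 [0.771 0.097 0.111] | 216 76 [0.801 0.085 0.094] | 212 80 [0.8   0.089 0.092] | 208 84 [0.801 0.092 0.09 ] | 204 92 [0.801 0.095 0.084] | 224 96 [0.766 0.098 0.095] | 216 100 [0.77  0.102 0.091] | 256 100 [0.789 0.06  0.072] | 216 104 [0.767 0.104 0.09 ] | 260 104 [0.783 0.061 0.072] | 220 108 [0.764 0.103 0.088] | 268 108 [0.769 0.062 0.074] | 216 112 [0.766 0.105 0.085] | 268 112 [0.768 0.063 0.072] | 216 116 [0.764 0.107 0.083] | 272 116 [0.761 0.064 0.072] | 220 120 [0.762 0.105 0.08 ] | 280 120 [0.744 0.067 0.076] | 220 124 [0.758 0.107 0.079] | 284 124 [0.742 0.065 0.073] | 276 128 [0.752 0.066 0.066] | 292 128 [0.731 0.065 0.074] | 288 132 [0.733 0.068 0.071] | 288 136 [0.729 0.071 0.071] | 292 140 [0.722 0.071 0.07 ] | 
z0.00 [(np.float64(0.35), np.float64(0.044)), (np.floa
[... 1894 characters left out ...]
loat64(0.4), np.float64(0.01)), (np.float64(0.45), np.float64(0.01)), (np.float64(0.5), np.float64(0.008)), (np.float64(0.85), np.float64(0.037))]
z0.35 [(np.float64(0.35), np.float64(0.012)), (np.float64(0.4), np.float64(0.012)), (np.float64(0.45), np.float64(0.005)), (np.float64(0.85), np.float64(0.035))]
z0.40 [(np.float64(0.85), np.float64(0.036))]
left [(np.float64(0.3), np.float64(0.396), np.float64(0.509)), (np.float64(0.35), np.float64(0.361), np.float64(0.509)), (np.float64(0.4), np.float64(0.424), np.float64(0.146)), (np.float64(0.5), np.float64(0.315), np.float64(0.119)), (np.float64(0.8), np.float64(0.2), np.float64(0.227)), (np.float64(0.85), np.float64(0.2), np.float64(0.291))]
```

{"api": "move_arm", "payload": {"rows": [[0,0,0,0,0,-300,0],[0,0,0,0,0,-300,0],[0,0,0,0,0,-300,0],[0,0,0,0,0,-300,0],[0,0,0,0,0,-300,0],[0,0,0,0,0,-300,0],[0,0,0,0,0,-300,0],[0,0,0,0,0,-300,0],[0,0,0,0,0,-300,0]]}}

```text
t: 0.85
tcp_pos: [0.281, -0.5589, 0.5608]
tool_rot: [0.973, 0.231, 0.0, 0.004]
force: [0.1, 0.7, 0.2]
finger_gap: 1.003
gripper_force: 0.0
```

```bash
cat >> h.py <<'E'
def rel(target,yaw=None):
    "tool shift mm (and z turn deg) to world TCP target; yaw = world angle (deg) of tool y axis"
    r=readout.sense(); M=R.from_quat(r['tool_rot']).as_matrix(); p=np.array(r['tcp_pos'])
    y=np.degrees(np.arctan2(M[1,1],M[0,1]))
    print('tcp',p.round(4),'yaw_y %.2f'%y,'tilt',M[:,2].round(4),'q',np.round(r['q'],2),'F',np.round(r['force'],1))
    print(' target',np.round(target,4),'shift',((np.array(target)-p)@M*1e3).round(1), 'turn_z', None if yaw is None else round(-((yaw-y+180)%360-180),2))
E
python3 -c "
from h import *
rel([.44,.165,.55],-98.5)"
```

```text
tcp [ 0.281  -0.5589  0.5608] yaw_y -63.31 tilt [ 0.0025 -0.0086 -1.    ] q [-1.28  0.36  0.91  0.    1.86 -0.18] F [0.1 0.7 0.2]
 target [0.44  0.165 0.55 ] shift [ 467.3 -575.4    4.9] turn_z 35.19
```

{"api": "move_arm", "payload": {"rows": [[0,0,3,26,-32,0,0],[0,0,6,52,-64,0,0],[0,0,9,78,-96,0,0],[0,0,12,104,-128,0,0],[0,0,15,130,-160,0,0],[0,0,18,156,-192,0,0],[0,0,21,182,-224,0,0],[0,0,24,208,-256,0,0],[0,0,27,234,-288,0,0],[0,0,30,260,-320,0,0],[0,0,33,286,-352,0,0],[0,0,35,312,-384,0,0]]}}

```text
t: 1.85
tcp_pos: [0.3862, -0.0729, 0.5538]
tool_rot: [0.997, -0.074, -0.002, -0.001]
force: [1.4, -0.4, -0.1]
finger_gap: 0.999
gripper_force: 0.0
```

```bash
python3 -c "
from h import *
rel([.44,.165,.50],-98.5)"
```

```text
tcp [ 0.3862 -0.0729  0.5538] yaw_y -98.48 tilt [-0.0041  0.0022 -1.    ] q [-0.47 -0.05  1.42  0.    1.77  1.25] F [ 1.4 -0.4 -0.1]
 target [0.44  0.165 0.5  ] shift [  18.4 -243.2   54.1] turn_z 0.02
```

{"api": "move_arm", "payload": {"rows": [[0,0,0,3,-40,0,0],[0,0,0,6,-80,0,0],[0,0,0,9,-120,0,0],[0,0,0,12,-160,0,0],[0,0,0,15,-200,20,0],[0,0,0,18,-240,40,0],[0,0,0,18,-243,54,0],[0,0,0,18,-243,54,0],[0,0,0,18,-243,54,0]]}}

```text
t: 2.6
tcp_pos: [0.4388, 0.1628, 0.4997]
tool_rot: [0.997, -0.072, -0.003, 0.001]
force: [-0.1, -0.8, 0.2]
finger_gap: 0.998
gripper_force: 0.0
```

```bash
python3 -c "
from h import *
import pickle
a={n:snap(n) for n in('wrist','scene')}
pickle.dump(a,open('b.pkl','wb'))
save(a['wrist'],'w1.png',k=1.5)
print(-a['wrist']['R'].T@a['wrist']['t'], a['wrist']['fovy'])
rel([.44,.165,.50],-98.5)"
```

```text
[0.50577798 0.15237887 0.61649473] 65.36534792475203
tcp [0.44   0.1618 0.5023] yaw_y -98.37 tilt [-5.e-04 -6.e-04 -1.e+00] q [ 0.11  0.1   1.4  -0.    1.64  1.83] F [-0.2 -0.3  0.4]
 target [0.44  0.165 0.5  ] shift [-0.4 -3.2  2.3] turn_z 0.13
```

View pics/w1.png

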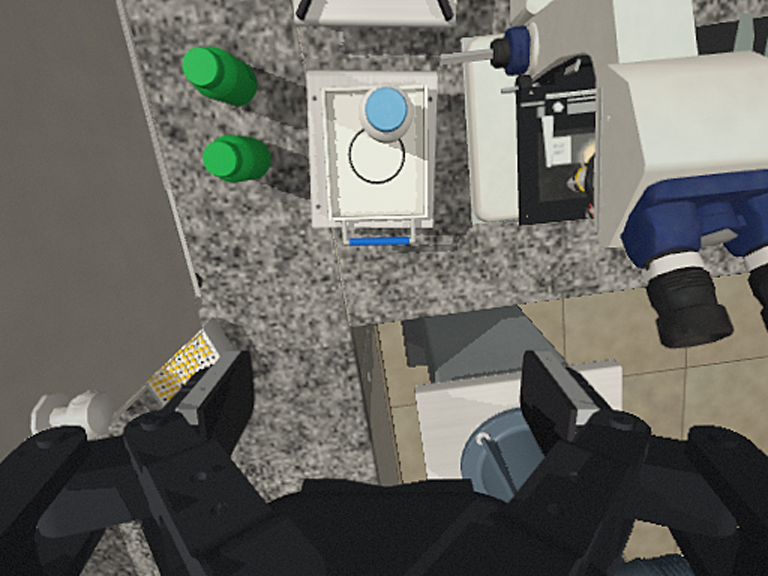

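The wrist view (1.5x) from above shows the bottle cap at (386,108), the ring at (377,154), the bar from (349,241) to (410,240), deck corners near (308,72)/(438,226), and the rails' mouths at the top edge, (300,15) and (450,15).

```bash
cat > meas.py <<'E'
from h import *
from scipy.optimize import least_squares
def meas(s,ctr=None,zring=.064):
    hsv=cv2.cvtColor(s['img'],cv2.COLOR_RGB2HSV).astype(int); H,S,V=hsv[...,0],hsv[...,1],hsv[...,2]; P=cloud(s)
    out={}
    m=((abs(H-110)<14)&(S>150)&(V>60)&(abs(P[...,2]-.07)<.012)&(P[...,1]>.06)&(P[...,1]<.25)).astype(np.uint8)
    n,l,st,c=cv2.connectedComponentsWithStats(m); k=1+np.argmax(st[1:,4]); v,u=np.nonzero(l==k)
    q=ray(s,np.c_[u,v],.070)[:,:2]; (cx,cy),(w,h),an=cv2.minAreaRect((q*1e4).astype(np.float32))
    d=np.linalg.svd(q-q.mean(0),full_matrices=False)[2][0]; d=d if d[1]>0 else -d
    out['bar']=(q.mean(0).round(4),'rect',round(cx/1e4,4),round(cy/1e4,4),'len',round(max(w,h)/10,1),'yaw',np.degrees(np.arctan2(-d[0],d[1])).round(2))
    m=(abs(H-103)<14)&(S>80)&(V>120)&(abs(P[...,2]-.183)<.008)
    v,u=np.nonzero(m); q=ray(s,np.c_[u,v],.183)[:,:2]
    if len(q)>20:
        c,r=cv2.minEnclosingCircle((q*1e3).astype(np.float32)); out['cap']=(q.mean(0).round(4),'enc',np.round(c,1),round(r,1))
    g=cv2.cvtColor(s['img'],cv2.COLOR_RGB2GRAY).astype(float)
    bh=cv2.morphologyEx(g,cv2.MORPH_BLACKHAT,np.ones((7,7))); v,u=np.nonzero(bh>40); q=ray(s,np.c_[u,v],zring)[:,:2]
    # hypothesised from bar: ring centre 103 mm ahead
    b=out['bar'][0]; a=np.radians(out['bar'][-1]); c0=b+.103*np.array([np.cos(a),np.sin(a)])
    for w in(.01,.006,.004):
        e=q[abs(np.hypot(*(q-c0).T)-.0335)<w]
        f=least_squares(lambda x:np.hypot(*(e-x[:2]).T)-x[2],[*c0,.0335],loss='soft_l1',f_scale=.001); c0=f.x[:2]
    out['ring']=(f.x.round(4),len(e)); d=c0-b; out['bar->ring']=(np.hypot(*d).round(4),'yaw',np.degrees(np.arctan2(d[1],d[0])).round(2))
    for k in out: print(k,*out[k])
    return out
E
python3 - <<'E'
from meas import *
import pickle
a=pickle.load(open('b.pkl','rb')); s=a['wrist']; meas(s)
f=lambda n,L,z:print(n,ray(s,np.array(L)/1.5-.17,z)[:,:2].round(4).tolist())
f('deck FL FR RL RR',[(307,72),(438,70),(313,228),(437,226)],.06)
f('rim FL FR RL RR',[(324,87),(427,85),(327,219),(427,217)],.078)
f('mouth L R',[(302,19),(452,19)],.076)
f('rdeck near L R',[(293,24),(456,24)],.06)
c=ray(s,[(202,101)],.06)
P=cloud(s); print('deck z',np.nanmedian(P[50:150,208:214,2]),'floor z',np.nanmedian(P[120:135,230:245,2]),'cap z',np.nanmedian(P[68:76,253:261,2]))
print('--scene'); meas(a['scene'])
E
```

```text
bar [0.4058 0.1739] rect 0.4059 0.175 len 72.4 yaw -6.74
cap [0.5459 0.1463] enc [545.3 146. ] 18.8
ring [0.5077 0.1633 0.0323] 235
bar->ring 0.1024 yaw -5.92
deck FL FR RL RR [[0.6097, 0.228], [0.5904, 0.0794], [0.4319, 0.2544], [0.4122, 0.1011]]
rim FL FR RL RR [[0.5883, 0.2097], [0.574, 0.0957], [0.4425, 0.2325], [0.4277, 0.1134]]
mouth L R [[0.66, 0.2213], [0.6368, 0.0606]]
rdeck near L R [[0.661, 0.2343], [0.635, 0.054]]
deck z 0.0596004902935882 floor z 0.06380740768344446 cap z 0.182612885766109
--scene
bar [0.4021 0.1786] rect 0.4022 0.179 len 72.8 yaw -6.72
cap [ 0.5422 -0.0922] enc [ 561.8 -255.6] 433.1
ring [0.5078 0.1658 0.0326] 109
bar->ring 0.1065 yaw -6.89
```

```bash
python3 -c "
from h import *
rel([.546,.1475,.142],-98)"
```

```text
tcp [0.44   0.1618 0.5023] yaw_y -98.37 tilt [-5.e-04 -6.e-04 -1.e+00] q [ 0.11  0.1   1.4  -0.    1.64  1.83] F [-0.2 -0.3  0.4]
 target [0.546  0.1475 0.142 ] shift [107.1  -1.6 360.3] turn_z -0.37
```

{"api": "move_arm", "payload": {"rows": [[0,0,0,27,0,30,0],[0,0,0,54,-1,55,0],[0,0,0,80,-1,85,0],[0,0,0,107,-2,110,0],[0,0,0,107,-2,150,0],[0,0,0,107,-2,190,0],[0,0,0,107,-2,220,0],[0,0,0,107,-2,240,0],[0,0,0,107,-2,240,0],[0,0,0,107,-2,240,0],[0,0,0,107,-2,240,0]]}}

```text
t: 3.62
tcp_pos: [0.5479, 0.1483, 0.2646]
tool_rot: [0.997, -0.073, 0.002, -0.0]
force: [0.8, -0.0, 1.3]
finger_gap: 1.001
gripper_force: 0.0
```

```bash
python3 - <<'E'
from meas import *
import pickle
for i in range(3): rel([.546,.1475,.142],-98)if i==2 else snap('side')
a={n:snap(n) for n in('wrist','scene')}
pickle.dump(a,open('c.pkl','wb'))
im=np.vstack([a['wrist']['img'],a['scene']['img'][110:300]])[...,::-1]; cv2.imwrite('pics/w2.png',im)
rel([.546,.1475,.142],-98)
E
```

```text
tcp [0.5478 0.1488 0.2649] yaw_y -98.35 tilt [ 5.3e-03  3.0e-04 -1.0e+00] q [ 0.07  0.44  1.57 -0.    1.13  1.79] F [-0.2 -0.9 -0.5]
 target [0.546  0.1475 0.142 ] shift [ -2.2   1.7 122.9] turn_z -0.35
tcp [0.5472 0.1491 0.2644] yaw_y -98.32 tilt [ 4.1e-03  2.0e-04 -1.0e+00] q [ 0.07  0.44  1.57 -0.    1.13  1.79] F [ 0.  -0.5  1.4]
 target [0.546  0.1475 0.142 ] shift [ -1.4   1.9 122.4] turn_z -0.32
```

View pics/w2.png

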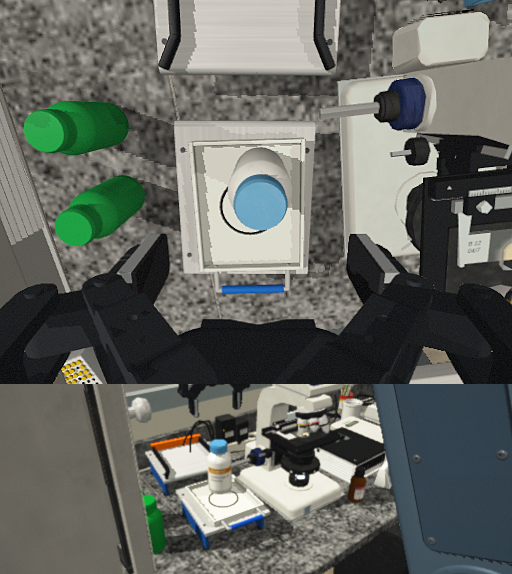

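The wrist view shows the open fingers straddling the bottle (cap at (260,200)). The near part of the receiving deck is clear, with the rail mouths at (165,65) and (331,65).

{"api": "move_arm", "payload": {"rows": [[0,0,0,-1,2,40,0],[0,0,0,-1,2,75,0],[0,0,0,-1,2,100,0],[0,0,0,-1,2,115,0],[0,0,0,-1,2,122,0],[0,0,0,-1,2,122,0],[0,0,0,-1,2,122,0]], "squeeze": 30}}

```text
t: 4.4
tcp_pos: [0.5457, 0.1475, 0.1412]
tool_rot: [0.997, -0.072, 0.001, -0.0]
force: [-0.6, -0.1, -0.4]
finger_gap: 0.996
gripper_force: 0.0
```

```bash
python3 -c "
from h import *
rel([.546,.1475,.142],-98)"
```

```text
tcp [0.5457 0.1475 0.1412] yaw_y -98.30 tilt [ 1.8e-03  1.0e-04 -1.0e+00] q [ 0.07  0.61  1.69 -0.    0.85  1.78] F [-0.6 -0.1 -0.4]
 target [0.546  0.1475 0.142 ] shift [ 0.3 -0.  -0.8] turn_z -0.3
```

Close (slowly) on the bottle.

{"api": "move_arm", "payload": {"rows": [[0,0,0,0,0,0,0.1],[0,0,0,0,0,0,0.2],[0,0,0,0,0,0,0.3],[0,0,0,0,0,0,0.35],[0,0,0,0,0,0,0.4],[0,0,0,0,0,0,0.45],[0,0,0,0,0,0,0.5],[0,0,0,0,0,0,0.6],[0,0,0,0,0,0,0.8],[0,0,0,0,0,0,0.8],[0,0,0,0,0,0,0.8]], "squeeze": 40}}

```text
t: 5.32
tcp_pos: [0.5453, 0.1475, 0.1414]
tool_rot: [0.997, -0.072, 0.001, -0.0]
force: [-0.7, 0.6, 5.5]
finger_gap: 0.609
gripper_force: 41.8
```

```bash
python3 - <<'E'
from meas import *
s=snap('wrist'); meas(s)
P=cloud(s)
# bottle body fit from scene
s=snap('scene'); P=cloud(s).reshape(-1,3); I=s['img'].reshape(-1,3)
m=(abs(P[:,0]-.54)<.045)&(abs(P[:,1]-.15)<.045)&(P[:,2]>.072)&(P[:,2]<.105)&(I.max(1)>100); p=P[m]
f=least_squares(lambda x:np.hypot(*(p[:,:2]-x).T)-.027,[.546,.148],loss='soft_l1',f_scale=.001); print('bottle low',f.x.round(4),len(p),np.abs(f.fun).mean().round(4))
rel([.5077,.164,.142],-98.3)
E
```

```text
Traceback (most recent call last):
  File "meas.py", line 7, in meas
    n,l,st,c=cv2.connectedComponentsWithStats(m); k=1+np.argmax(st[1:,4]); v,u=np.nonzero(l==k)
                                                      ~~~~~~~~~^^^^^^^^^^
ValueError: attempt to get argmax of an empty sequence
```

{"api": "move_arm", "payload": {"rows": [[0,0,0,0,0,-2,0.8],[0,0,0,0,0,-5,0.8],[0,0,0,0,0,-6,0.8],[0,0,0,0,0,-6,0.8],[0,0,0,-5,-1.5,-6,0.8],[0,0,0,-13,-3.5,-6,0.8],[0,0,0,-21,-6,-6,0.8],[0,0,0,-29,-8,-6,0.8],[0,0,0,-36,-10,-6,0.8],[0,0,0,-40.5,-11.3,-6,0.8],[0,0,0,-40.5,-11.3,-6,0.8],[0,0,0,-40.5,-11.3,-6,0.8]]}}

```text
t: 6.37
tcp_pos: [0.5063, 0.1646, 0.1465]
tool_rot: [0.997, -0.072, 0.0, 0.0]
force: [0.4, -0.3, -4.2]
finger_gap: 0.613
gripper_force: 42.7
```

```bash
cat > bl.py <<'E'
from meas import *
s=snap('scene'); P=cloud(s).reshape(-1,3); I=s['img'].reshape(-1,3)
meas(s)
m=(abs(P[:,0]-.508)<.045)&(abs(P[:,1]-.164)<.045)&(P[:,2]>.074)&(P[:,2]<.11)&(I.max(1)>100); p=P[m]
f=least_squares(lambda x:np.hypot(*(p[:,:2]-x).T)-.027,[.508,.164],loss='soft_l1',f_scale=.001); print('bottle low',f.x.round(4),len(p),np.abs(f.fun).mean().round(4))
rel([.5077,.164,.142],-98.3)
save(s,'s_%d.png'%(s['t'][0]*0+1000*readout.sense()['t']),(135,140,285,290),4)
E
python3 bl.py; ls pics
```

```text
bar [0.4021 0.1792] rect 0.4021 0.1789 len 72.7 yaw -7.09
cap [0.4941 0.1676] enc [494.5 164.3] 22.5
ring [0.5081 0.1656 0.0323] 80
bar->ring 0.1069 yaw -7.32
bottle low [0.5076 0.1664] 339 0.0007
tcp [0.5069 0.1645 0.1465] yaw_y -98.29 tilt [ 0.0013  0.     -1.    ] q [ 0.1   0.57  1.76 -0.    0.81  1.82] F [-0.6  0.3 -4.8]
 target [0.5077 0.164  0.142 ] shift [0.9 0.4 4.5] turn_z 0.01
crop.png
s_6416.png
scene.png
side.png
w1.png
w2.png
```

{"api": "move_arm", "payload": {"rows": [[0,0,0,0,0,2,0.8],[0,0,0,0,0,4,0.8],[0,0,0,0,0,5,0.8],[0,0,0,0,0,5.5,0.8],[0,0,0,0,0,6,0.8],[0,0,0,0,0,6,0.8],[0,0,0,0,0,6,0.8]]}}

```text
t: 7.0
tcp_pos: [0.5068, 0.1643, 0.1414]
tool_rot: [0.997, -0.072, 0.001, 0.0]
force: [-1.8, -0.7, 3.9]
finger_gap: 0.613
gripper_force: 43.7
```

{"api": "move_arm", "payload": {"rows": [[0,0,0,0,0,0,0.4],[0,0,0,0,0,0,0.35],[0,0,0,0,0,0,0.3],[0,0,0,0,0,0,0.2],[0,0,0,0,0,0,0.1],[0,0,0,0,0,0,0],[0,0,0,0,0,0,0],[0,0,0,0,0,0,0]]}}

```text
t: 7.67
tcp_pos: [0.5064, 0.1644, 0.1402]
tool_rot: [0.997, -0.072, -0.0, -0.0]
force: [0.2, -0.0, -0.5]
finger_gap: 1.004
gripper_force: 0.0
```

```bash
python3 bl.py
```

```text
bar [0.4021 0.179 ] rect 0.4021 0.1789 len 72.7 yaw -7.04
cap [0.4919 0.1735] enc [494.4 175. ] 16.9
ring [0.5081 0.1657 0.0322] 70
bar->ring 0.1068 yaw -7.17
bottle low [0.5082 0.166 ] 334 0.0008
tcp [0.5064 0.1644 0.1402] yaw_y -98.31 tilt [-1.e-04 -0.e+00 -1.e+00] q [0.1  0.58 1.77 0.   0.8  1.82] F [-0.1  0.2 -0.4]
 target [0.5077 0.164  0.142 ] shift [ 1.3  0.2 -1.8] turn_z -0.01
```

{"api": "move_arm", "payload": {"rows": [[0,0,0,0,0,-20,0],[0,0,0,0,0,-60,0],[0,0,0,0,0,-100,0],[0,0,0,0,0,-140,0],[0,0,0,30,0,-170,0],[0,0,0,60,0,-200,0],[0,0,0,90,0,-225,0],[0,0,0,120,0,-250,0],[0,0,0,120,0,-280,0],[0,0,0,120,0,-300,0],[0,0,0,120,0,-300,0],[0,0,0,120,0,-300,0]]}}

```text
t: 8.72
tcp_pos: [0.6254, 0.147, 0.4412]
tool_rot: [0.997, -0.073, 0.001, -0.0]
force: [-0.0, -0.1, -0.9]
finger_gap: 1.004
gripper_force: 0.0
```

```bash
python3 - <<'E'
from meas import *
import pickle
snap('side')
a={n:snap(n) for n in('wrist','scene')}; pickle.dump(a,open('d.pkl','wb')); save(a['wrist'],'w3.png',k=1.5)
meas(a['wrist']); rel([.39,.178,.3],-98.3)
E
```

```text
bar [0.4065 0.1744] rect 0.407 0.1741 len 71.4 yaw -6.88
cap [0.5106 0.1627] enc [510.8 163. ] 19.5
ring [0.5074 0.1634 0.0324] 235
bar->ring 0.1015 yaw -6.23
tcp [0.6241 0.1471 0.4382] yaw_y -98.30 tilt [-4.e-03 -3.e-04 -1.e+00] q [ 0.06  0.42  1.12 -0.    1.61  1.77] F [-0.5 -0.4 -0.1]
 target [0.39  0.178 0.3  ] shift [-235.6    3.1  139.2] turn_z -0.0
```

View pics/w3.png

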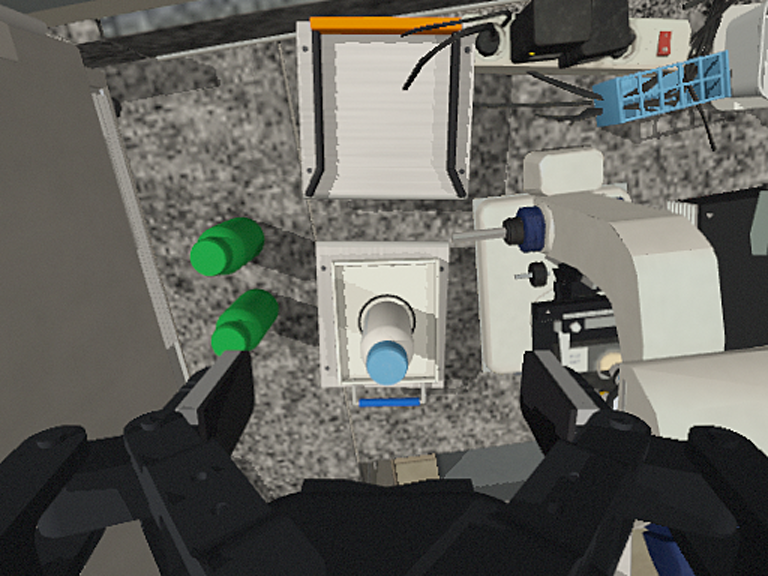

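The wrist view shows the bottle standing in the ring (base near (387,315)), the receiving stand fully seen, rails at (318,100)/(452,100), the orange stop at y=30, and a cable from the power strip ending over the deck at (405,88).

```bash
python3 - <<'E'
from meas import *
import pickle
a=pickle.load(open('d.pkl','rb')); s=a['wrist']; P=cloud(s); I=s['img']
g=cv2.cvtColor(I,cv2.COLOR_RGB2GRAY)
L=[];Rr=[]
for v in range(32,106,6):
    row=g[v].astype(int); dk=np.nonzero(row[200:320]<90)[0]+200
    l=dk[dk<232]; r=dk[dk>285]
    if len(l) and len(r): 
        p=ray(s,[(l.max()+.5,v),(r.min()-.5,v)],.076)[:,:2]; L.append(p[0]);Rr.append(p[1])
L,Rr=np.array(L),np.array(Rr); print('width',np.hypot(*(L-Rr).T).round(4))
M=(L+Rr)/2; print(M.round(4).tolist())
for n,q in(('L',L),('R',Rr)): d=np.polyfit(q[:,0],q[:,1],1); print(n,'yaw',np.degrees(np.arctan(d[0])))
f=lambda n,L_,z:print(n,ray(s,np.array(L_)/1.5-.17,z)[:,:2].round(4).tolist())
f('stop face top L R',[(310,30),(462,34)],.082); f('rnear L R',[(304,197),(469,199)],.06)
f('load FL FR RL RR',[(317,243),(448,243),(323,388),(444,386)],.06)
v,u=np.nonzero((g[40:64,260:300]<110)); v+=40;u+=260
k=np.argsort(-v)[:10]; print('cable end',P[v[k],u[k]].round(3).tolist(), list(zip(u[k],v[k])))
E
```

```text
width [0.11   0.1061 0.1273 0.1264 0.1269 0.126  0.1266 0.1272 0.1263 0.1269
 0.1275 0.1265 0.1272]
[[0.7947, 0.1308], [0.787, 0.1343], [0.7774, 0.1252], [0.7691, 0.1257], [0.7609, 0.1269], [0.7527, 0.1289], [0.7443, 0.1301], [0.7358, 0.1313], [0.7272, 0.1318], [0.7186, 0.1331], [0.7099, 0.1344], [0.7012, 0.1364], [0.6923, 0.1377]]
L yaw -8.378768673396106
R yaw -0.6145491006733989
stop face top L R [[0.8186, 0.1917], [0.7941, 0.0481]]
rnear L R [[0.6626, 0.2316], [0.6344, 0.0534]]
load FL FR RL RR [[0.6104, 0.2269], [0.5892, 0.0815], [0.4315, 0.2533], [0.4127, 0.1056]]
cable end [[0.743, 0.064, 0.064], [0.745, 0.064, 0.063], [0.746, 0.064, 0.065], [0.756, 0.11, 0.06], [0.756, 0.109, 0.063], [0.756, 0.107, 0.061], [0.755, 0.106, 0.063], [0.757, 0.109, 0.066], [0.757, 0.106, 0.064], [0.756, 0.108, 0.067]] [(np.int64(299), np.int64(63)), (np.int64(299), np.int64(62)), (np.int64(299), np.int64(61)), (np.int64(268), np.int64(59)), (np.int64(269), np.int64(59)), (np.int64(270), np.int64(59)), (np.int64(271), np.int64(59)), (np.int64(269), np.int64(58)), (np.int64(271), np.int64(58)), (np.int64(270), np.int64(58))]
```

{"api": "move_arm", "payload": {"rows": [[0,0,0,-40,0,0,0.3],[0,0,0,-80,0,0,0.6],[0,0,0,-120,0,0,0.6],[0,0,0,-160,0,0,0.6],[0,0,0,-200,0,40,0.6],[0,0,0,-235,0,70,0.6],[0,0,0,-255,0,105,0.6],[0,0,0,-260,0,140,0.6],[0,0,0,-260,0,180,0.6],[0,0,0,-260,0,200,0.6],[0,0,0,-260,0,200,0.6],[0,0,0,-260,0,200,0.6]]}}

```text
t: 9.87
tcp_pos: [0.3663, 0.1844, 0.2391]
tool_rot: [0.997, -0.072, -0.003, 0.001]
force: [0.3, 0.5, 0.5]
finger_gap: 0.397
gripper_force: 0.0
```

```bash
python3 - <<'E'
from meas import *
import pickle
snap('side')
a={n:snap(n) for n in('wrist','scene')}; pickle.dump(a,open('e.pkl','wb')); s=a['wrist']
im=np.vstack([a['wrist']['img'],a['scene']['img'][110:300]])[...,::-1]; cv2.imwrite('pics/w4.png',im)
rel([.368,.1855,.088],-98.35)
r=readout.sense(); M=R.from_quat(r['tool_rot']).as_matrix(); P=cloud(s); T=(P-r['tcp_pos'])@M
m=np.isfinite(T[...,2])&(abs(T[...,0])<.03)&(abs(T[...,1])<.07)&(T[...,2]<.06)&(T[...,2]>-.08)
for sg in(-1,1):
    t=T[m&(np.sign(T[...,1])==sg)]; print(sg,len(t),'tip z',np.percentile(t[:,2],[90,98,100]).round(4)); e=t[t[:,2]>np.percentile(t[:,2],80)]; print('tip lo/hi',e.min(0).round(4),e.max(0).round(4))
print(r['finger_gap'])
meas(a['scene']); 
try: meas(s)
except Exception as e: print(e)
E
```

```text
tcp [0.3694 0.1849 0.2418] yaw_y -98.32 tilt [ 3.6e-03  7.0e-04 -1.0e+00] q [0.19 0.27 1.96 0.   0.92 1.91] F [ 0.4 -0.5 -0.7]
 target [0.368  0.1855 0.088 ] shift [ -2.   -0.2 153.8] turn_z 0.03
-1 23501 tip z [-0.0235  0.0077  0.026 ]
tip lo/hi [-0.0135 -0.0503 -0.0306] [ 0.0131 -0.0154  0.026 ]
1 24023 tip z [-0.0238  0.0074  0.026 ]
tip lo/hi [-0.0138  0.0182 -0.0309] [0.0132 0.0533 0.026 ]
0.4040864932179878
bar [0.4022 0.1787] rect 0.402 0.179 len 72.8 yaw -6.8
cap [ 0.5164 -0.0999] enc [ 536.5 -248.8] 442.4
ring [0.5081 0.1655 0.0322] 71
bar->ring 0.1067 yaw -7.08
OpenCV(4.12.0) /io/opencv/modules/calib3d/src/undistort.dispatch.cpp:347: error: (-215:Assertion failed) CV_IS_MAT(_src) && CV_IS_MAT(_dst) && (_src->rows == 1 || _src->cols == 1) && (_dst->rows == 1 || _dst->cols == 1) && _src->cols + _src->rows - 1 == _dst->rows + _dst->cols - 1 && (CV_MAT_TYPE(_src->type) == CV_32FC2 || CV_MAT_TYPE(_src->type) == CV_64FC2) && (CV_MAT_TYPE(_dst->type) == CV_32FC2 || CV_MAT_TYPE(_dst->type) == CV_64FC2) in function 'cvUndistortPointsInternal'
```

View pics/w4.png

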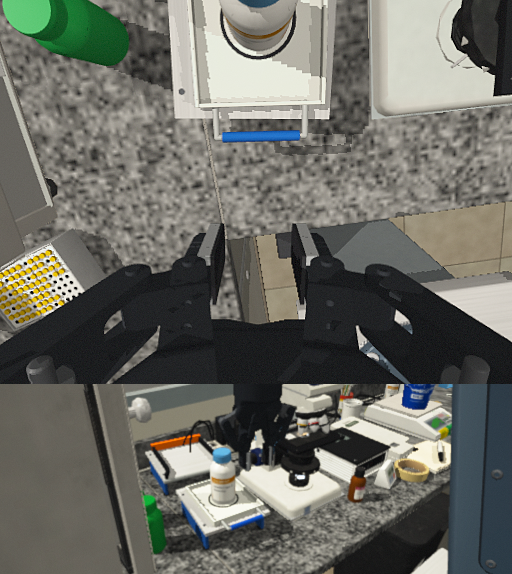

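The wrist view shows the fingers (pads at (215,250)/(300,250)) centred behind the bar (222–300, 136), and the scene crop shows the bottle in the ring.

{"api": "move_arm", "payload": {"rows": [[0,0,0,-2,0,40,0.6],[0,0,0,-2,0,80,0.6],[0,0,0,-2,0,115,0.6],[0,0,0,-2,0,140,0.6],[0,0,0,-2,0,150,0.6],[0,0,0,-2,0,153,0.6],[0,0,0,-2,0,153,0.6],[0,0,0,-2,0,153,0.6]]}}

```text
t: 10.68
tcp_pos: [0.3674, 0.1852, 0.0884]
tool_rot: [0.997, -0.073, 0.002, -0.0]
force: [0.3, -0.6, 0.8]
finger_gap: 0.395
gripper_force: 0.0
```

```bash
python3 - <<'E'
from meas import *
s=snap('wrist'); snap('side')
rel([.385,.183,.089],-98.35)
r=readout.sense(); M=R.from_quat(r['tool_rot']).as_matrix(); P=cloud(s); T=(P-r['tcp_pos'])@M
m=np.isfinite(T[...,2])&(abs(T[...,0])<.013)&(abs(T[...,1])<.04)
print(np.histogram(T[m][:,2],bins=np.arange(0,.1,.004)))
E
```

```text
tcp [0.3672 0.1852 0.0886] yaw_y -98.31 tilt [ 3.7e-03  7.0e-04 -1.0e+00] q [0.19 0.59 2.1  0.   0.45 1.91] F [ 0.1 -0.5 -0.1]
 target [0.385 0.183 0.089] shift [18.  -0.4 -0.3] turn_z 0.04
(array([ 333,  331,  270,  252,  198,   81,   12,    0,    0,    0,    0,
          0,    0,    0,    0,    0,    0,    0,    0,    0,    0,  201,
       3581,    0]), array([0.   , 0.004, 0.008, 0.012, 0.016, 0.02 , 0.024, 0.028, 0.032,
       0.036, 0.04 , 0.044, 0.048, 0.052, 0.056, 0.06 , 0.064, 0.068,
       0.072, 0.076, 0.08 , 0.084, 0.088, 0.092, 0.096]))
```

{"api": "move_arm", "payload": {"rows": [[0,0,0,4,0,0,0.6],[0,0,0,9,0,0,0.6],[0,0,0,13,0,0,0.6],[0,0,0,16,0,0,0.6],[0,0,0,18,0,0,0.6],[0,0,0,20,0,0,0.6],[0,0,0,22,0,0,0.6],[0,0,0,24,0,0,0.6],[0,0,0,26,0,0,0.6],[0,0,0,28,0,0,0.6],[0,0,0,30,0,0,0.6],[0,0,0,32,0,0,0.6]]}}

```text
t: 11.78
tcp_pos: [0.3965, 0.1802, 0.0871]
tool_rot: [0.997, -0.072, -0.001, 0.0]
force: [-2.6, 1.2, -0.2]
finger_gap: 0.4
gripper_force: 1.5
```

```bash
cat > pp.py <<'E'
from meas import *
s=snap('scene'); meas(s); P=cloud(s).reshape(-1,3); I=s['img'].reshape(-1,3).astype(int)
hsv=cv2.cvtColor(s['img'],cv2.COLOR_RGB2HSV).reshape(-1,3).astype(int)
m=(abs(hsv[:,0]-13)<8)&(hsv[:,1]>100)&(P[:,2]>.1)&(P[:,2]<.15)&(P[:,1]>.05)&(P[:,1]<.22)&(P[:,0]>.45)&(P[:,0]<.8)
c=np.nanmedian(P[m],0)
def fit(z0,z1):
    q=P[(np.hypot(P[:,0]-c[0],P[:,1]-c[1])<.04)&(P[:,2]>z0)&(P[:,2]<z1)]
    f=least_squares(lambda x:np.hypot(*(q[:,:2]-x).T)-.027,c[:2]+[.02,-.015],loss='soft_l1',f_scale=.001); return f.x
b=fit(.085,.11); t=fit(.125,.15); print('bottle',b.round(4),'lean mm over 40',((t-b)*1e3).round(1))
rel([.621,.148,.089],-98.35)
E
python3 pp.py
```

```text
bar [0.408 0.172] rect 0.4076 0.1716 len 27.5 yaw 0.52
cap [0.5068 0.171 ] enc [505.4 169.5] 23.5
ring [0.5073 0.1719 0.0331] 45
bar->ring 0.0993 yaw -0.09
bottle [0.5145 0.1639] lean mm over 40 [ 0.3 -0.5]
tcp [0.3976 0.1802 0.0872] yaw_y -98.30 tilt [-6.e-04 -1.e-04 -1.e+00] q [ 0.17  0.61  2.04 -0.    0.5   1.88] F [-2.2  1.6 -0.7]
 target [0.621 0.148 0.089] shift [225.8  -0.4  -2. ] turn_z 0.05
```

{"api": "move_arm", "payload": {"rows": [[0,0,0,4,0,-0.5,0.6],[0,0,0,9,0,-1,0.6],[0,0,0,14,0,-1,0.6],[0,0,0,19,0,-1,0.6],[0,0,0,24,0,-1,0.6],[0,0,0,29,0,-1,0.6],[0,0,0,34,0,-1,0.6],[0,0,0,39,0,-1,0.6],[0,0,0,44,0,-1,0.6],[0,0,0,48,0,-1,0.6],[0,0,0,51,0,-1,0.6],[0,0,0,53,0,-1,0.6]]}}

```text
t: 12.83
tcp_pos: [0.4506, 0.1726, 0.0883]
tool_rot: [0.997, -0.073, 0.0, -0.0]
force: [-3.9, 0.5, -0.1]
finger_gap: 0.4
gripper_force: 1.6
```

```bash
python3 pp.py; python3 -c "
from h import *
a=snap('wrist');b=snap('scene');cv2.imwrite('pics/w5.png',np.vstack([a['img'],b['img'][110:300]])[...,::-1])"
```

```text
bar [0.4618 0.1662] rect 0.4619 0.1656 len 27.1 yaw -1.92
cap [0.5614 0.1642] enc [559.2 161.2] 23.9
ring [0.5646 0.152  0.0346] 53
bar->ring 0.1037 yaw -7.88
bottle [0.568  0.1541] lean mm over 40 [ 0.2 -0.3]
tcp [0.4509 0.1726 0.0883] yaw_y -98.32 tilt [ 1.e-03  1.e-04 -1.e+00] q [ 0.13  0.63  1.92 -0.    0.59  1.85] F [-2.  -0.4 -0.4]
 target [0.621 0.148 0.089] shift [171.9  -0.3  -0.5] turn_z 0.03
```

View pics/w5.png

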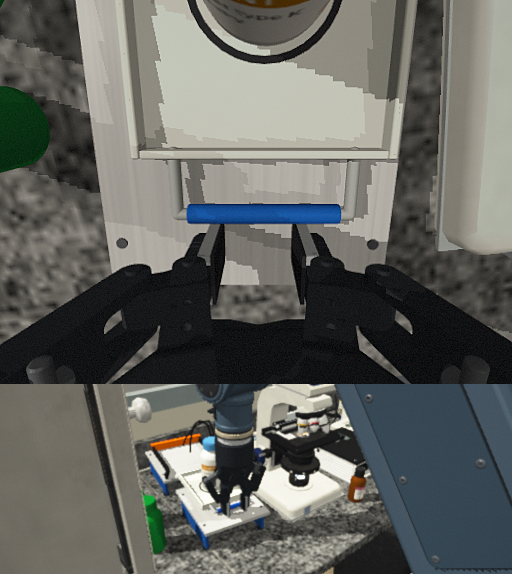

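The wrist view shows the bar at (187–341, 214) flush on both fingers and the tray square to them, a few mm right of centre. I'll steer it slightly left while pushing.

{"api": "move_arm", "payload": {"rows": [[0,0,0,4,-0.2,0,0.6],[0,0,0,9,-0.7,0,0.6],[0,0,0,14,-1.2,0,0.6],[0,0,0,19,-1.7,0,0.6],[0,0,0,24,-2.2,0,0.6],[0,0,0,29,-2.7,0,0.6],[0,0,0,34,-3.2,0,0.6],[0,0,0,38,-3.7,0,0.6],[0,0,0,42,-4.2,0,0.6],[0,0,0,45,-4.6,0,0.6],[0,0,0,47,-5,0,0.6],[0,0,0,48,-5,0,0.6]]}}

```text
t: 13.98
tcp_pos: [0.4986, 0.1707, 0.0883]
tool_rot: [0.997, -0.073, 0.0, -0.0]
force: [-3.4, -0.0, 0.2]
finger_gap: 0.398
gripper_force: 1.6
```

```bash
python3 pp.py; python3 -c "
from h import *
a=snap('wrist');b=snap('scene');cv2.imwrite('pics/w6.png',np.hstack([np.vstack([a['img'],b['img'][110:300]])[...,::-1], cv2.resize(b['img'][140:235,140:210,::-1],(280,380)).repeat(1,0) if 0 else np.zeros((574,280,3),np.uint8)+cv2.copyMakeBorder(cv2.resize(b['img'][140:236,140:210,::-1],(280,384)),0,190,0,0,0)]))"
```

```text
bar [0.5102 0.1641] rect 0.5103 0.1639 len 26.4 yaw -7.03
cap [0.6089 0.164 ] enc [607.8 161.3] 23.1
ring [0.6181 0.1469 0.0344] 29
bar->ring 0.1093 yaw -9.06
bottle [0.6161 0.152 ] lean mm over 40 [-0.2 -0.6]
tcp [0.4986 0.1707 0.0883] yaw_y -98.31 tilt [ 4.e-04  1.e-04 -1.e+00] q [0.12 0.66 1.81 0.   0.67 1.83] F [-1.8 -0.5  0.1]
 target [0.621 0.148 0.089] shift [124.4   4.7  -0.6] turn_z 0.04
```

View pics/w6.png

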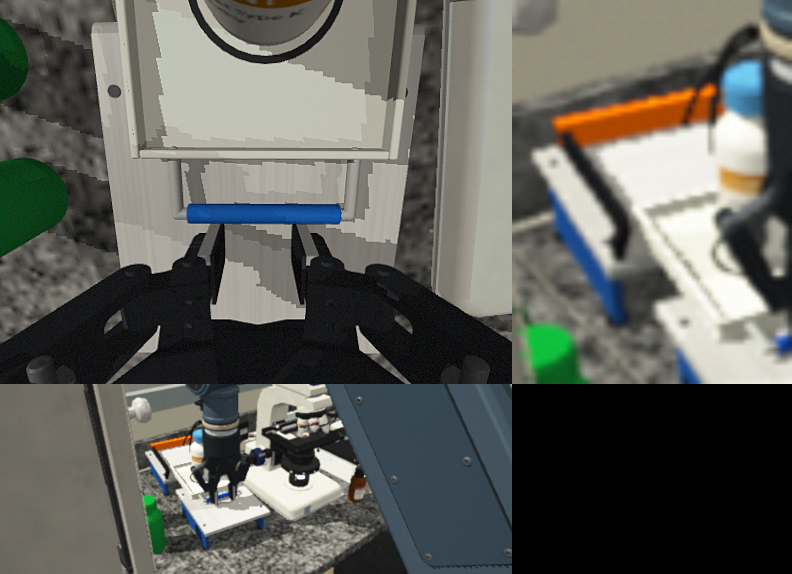

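The views show the tray bridging the gap level, its front left corner (crop (645,207)) inside the left rail's mouth, the bar flush on both fingers at y=214, and the bottle upright.

{"api": "move_arm", "payload": {"rows": [[0,0,0,3,0,0,0.6],[0,0,0,7,0,0,0.6],[0,0,0,11,0,0,0.6],[0,0,0,15,0,0,0.6],[0,0,0,19,0,0,0.6],[0,0,0,23,0,0,0.6],[0,0,0,27,0,0,0.6],[0,0,0,31,0,0,0.6],[0,0,0,35,0,0,0.6],[0,0,0,38,0,0,0.6],[0,0,0,40,0,0,0.6],[0,0,0,41,0,0,0.6]]}}

```text
t: 15.13
tcp_pos: [0.5392, 0.1646, 0.0883]
tool_rot: [0.997, -0.073, 0.0, -0.0]
force: [-2.9, -0.4, 1.1]
finger_gap: 0.397
gripper_force: 1.6
```

```bash
python3 pp.py
```

```text
bar [0.5507 0.1584] rect 0.5508 0.1583 len 27.5 yaw -5.45
cap [0.6502 0.1595] enc [647.4 158.2] 24.5
ring [0.655  0.1461 0.033 ] 33
bar->ring 0.105 yaw -6.7
bottle [0.6568 0.1465] lean mm over 40 [-0.1 -0.6]
tcp [0.5393 0.1647 0.0883] yaw_y -98.32 tilt [ 6.e-04  0.e+00 -1.e+00] q [ 0.1   0.69  1.72 -0.    0.73  1.81] F [-1.6  0.4 -0.2]
 target [0.621 0.148 0.089] shift [83.3  4.7 -0.6] turn_z 0.03
```

{"api": "move_arm", "payload": {"rows": [[0,0,0,2,0,0,0.6],[0,0,0,5,0,0,0.6],[0,0,0,9,0,0,0.6],[0,0,0,13,0,0,0.6],[0,0,0,17,0,0,0.6],[0,0,0,21,0,0,0.6],[0,0,0,25,0,0,0.6],[0,0,0,29,0,0,0.6],[0,0,0,33,0,0,0.6],[0,0,0,36,0,0,0.6],[0,0,0,38,0,0,0.6],[0,0,0,39,0,0,0.6]]}}

```text
t: 16.18
tcp_pos: [0.5778, 0.159, 0.0883]
tool_rot: [0.997, -0.073, 0.0, -0.0]
force: [-2.8, 1.0, 0.5]
finger_gap: 0.394
gripper_force: 1.6
```

```bash
python3 pp.py
```

```text
bar [0.5902 0.1529] rect 0.5899 0.1527 len 28.3 yaw -5.74
cap [0.6872 0.156 ] enc [686.4 155.3] 22.5
ring [0.6938 0.1389 0.0343] 36
bar->ring 0.1046 yaw -7.7
bottle [0.6953 0.1411] lean mm over 40 [ 0.3 -0.6]
tcp [0.5779 0.159  0.0883] yaw_y -98.32 tilt [ 5.e-04  0.e+00 -1.e+00] q [ 0.08  0.72  1.62 -0.    0.8   1.8 ] F [-2.5 -0.4 -0.3]
 target [0.621 0.148 0.089] shift [44.3  4.6 -0.7] turn_z 0.03
```

{"api": "move_arm", "payload": {"rows": [[0,0,0,2,0,0,0.6],[0,0,0,5,0,0,0.6],[0,0,0,9,0,0,0.6],[0,0,0,13,0,0,0.6],[0,0,0,17,0,0,0.6],[0,0,0,20,0,0,0.6],[0,0,0,23,0,0,0.6],[0,0,0,25,0,0,0.6],[0,0,0,27,0,0,0.6],[0,0,0,29,0,0,0.6],[0,0,0,31,0,0,0.6],[0,0,0,32,0,0,0.6]]}}

```text
t: 17.23
tcp_pos: [0.6094, 0.1544, 0.0883]
tool_rot: [0.997, -0.072, 0.0, -0.0]
force: [-3.2, 0.7, -0.4]
finger_gap: 0.398
gripper_force: 1.5
```

{"api": "move_arm", "payload": {"rows": [[0,0,0,1,0,0,0.6],[0,0,0,2,0,0,0.6],[0,0,0,3,0,0,0.6],[0,0,0,4,0,0,0.6],[0,0,0,4.5,0,0,0.6],[0,0,0,5,0,0,0.6]]}}

```text
t: 17.73
tcp_pos: [0.614, 0.1537, 0.0883]
tool_rot: [0.997, -0.072, -0.0, -0.0]
force: [-3.1, 0.5, -0.1]
finger_gap: 0.401
gripper_force: 1.7
```

```bash
python3 pp.py
```

```text
bar [0.6244 0.1493] rect 0.6239 0.1485 len 27.4 yaw -1.65
cap [0.724  0.1508] enc [724.4 147.3] 21.2
ring [0.7297 0.1552 0.033 ] 24
bar->ring 0.1055 yaw 3.18
bottle [0.729  0.1325] lean mm over 40 [2.6 2.8]
tcp [0.6142 0.1537 0.0883] yaw_y -98.31 tilt [ 2.e-04 -0.e+00 -1.e+00] q [ 0.07  0.75  1.53 -0.    0.86  1.78] F [-1.7 -0.  -0.9]
 target [0.621 0.148 0.089] shift [ 7.6  4.7 -0.7] turn_z 0.04
```

{"api": "move_arm", "payload": {"rows": [[0,0,0,0.7,0,0,0.6],[0,0,0,1.4,0,0,0.6],[0,0,0,2,0,0,0.6],[0,0,0,2.5,0,0,0.6],[0,0,0,3,0,0,0.6]]}}

```text
t: 18.2
tcp_pos: [0.617, 0.1533, 0.0883]
tool_rot: [0.997, -0.072, 0.0, -0.0]
force: [-3.7, 0.1, 0.3]
finger_gap: 0.397
gripper_force: 1.6
```

{"api": "move_arm", "payload": {"rows": [[0,0,0,0.7,0,0,0.6],[0,0,0,1.4,0,0,0.6],[0,0,0,2,0,0,0.6]]}}

```text
t: 18.45
tcp_pos: [0.6181, 0.1531, 0.0881]
tool_rot: [0.997, -0.073, -0.001, -0.0]
force: [-5.1, 1.3, 0.3]
finger_gap: 0.402
gripper_force: 2.7
```

```bash
python3 pp.py; python3 -c "
from h import *
a=snap('wrist');b=snap('scene');cv2.imwrite('pics/w7.png',np.hstack([a['img'][...,::-1],cv2.resize(b['img'][140:236,140:212,::-1],(288,384),interpolation=cv2.INTER_CUBIC)]))"
```

```text
bar [0.6287 0.1483] rect 0.6284 0.1479 len 27.1 yaw -2.53
cap [0.7284 0.1499] enc [727.5 145.6] 24.1
ring [0.7315 0.1342 0.0329] 26
bar->ring 0.1038 yaw -7.8
bottle [0.7356 0.1353] lean mm over 40 [-1.  -0.9]
tcp [0.6181 0.1531 0.0881] yaw_y -98.31 tilt [-2.4e-03  2.0e-04 -1.0e+00] q [0.07 0.76 1.52 0.   0.87 1.78] F [-4.4  1.2  0.4]
 target [0.621 0.148 0.089] shift [ 3.7  4.7 -1. ] turn_z 0.04
```

View pics/w7.png

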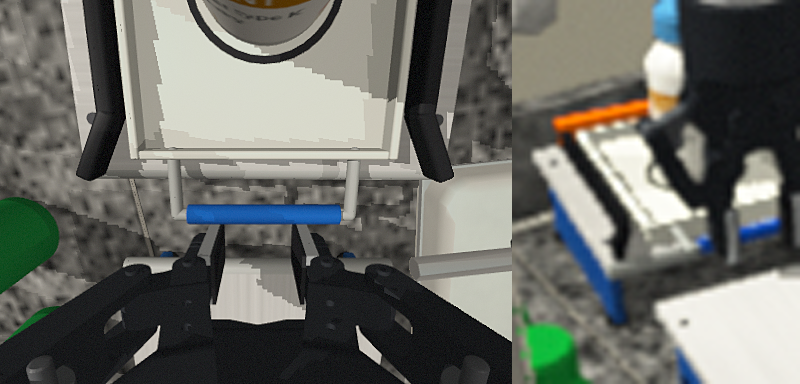

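Tray lies between the rails (left rail (105,120), right (420,120)) with its bar at y=214, the front near the stop; the force is just starting to rise. A little more.

{"api": "move_arm", "payload": {"rows": [[0,0,0,1,0,0,0.6],[0,0,0,2,0,0,0.6],[0,0,0,2,0,0,0.6],[0,0,0,2,0,0,0.6]]}}

```text
t: 18.93
tcp_pos: [0.6183, 0.1531, 0.0876]
tool_rot: [0.997, -0.072, -0.003, 0.0]
force: [-7.1, 2.5, 0.8]
finger_gap: 0.397
gripper_force: 3.7
```

```bash
python3 pp.py
```

```text
bar [0.6287 0.1483] rect 0.6284 0.1479 len 27.1 yaw -2.53
cap [0.7282 0.1502] enc [727.5 145.6] 24.1
ring [0.7317 0.1344 0.0331] 27
bar->ring 0.1039 yaw -7.71
bottle [0.7353 0.1347] lean mm over 40 [0.6 0. ]
tcp [0.6183 0.1531 0.0876] yaw_y -98.31 tilt [-6.1e-03  3.0e-04 -1.0e+00] q [0.07 0.76 1.52 0.   0.87 1.78] F [-7.6  1.7  0.4]
 target [0.621 0.148 0.089] shift [ 3.4  4.7 -1.4] turn_z 0.04
```

{"api": "move_arm", "payload": {"rows": [[0,0,0,2,0,0,0.6],[0,0,0,4,0,0,0.6],[0,0,0,5,0,0,0.6],[0,0,0,5,0,0,0.6]]}}

```text
t: 19.32
tcp_pos: [0.6187, 0.1531, 0.0862]
tool_rot: [0.997, -0.073, -0.008, 0.0]
force: [-13.4, 3.7, 0.5]
finger_gap: 0.401
gripper_force: 6.8
```

{"api": "move_arm", "payload": {"rows": [[0,0,0,-4,0,0,0.6],[0,0,0,-14,0,0,0.6],[0,0,0,-28,0,0,0.6],[0,0,0,-45,0,-10,0.6],[0,0,0,-60,0,-45,0.6],[0,0,0,-60,0,-85,0.6],[0,0,0,-60,0,-125,0.6],[0,0,0,-60,0,-165,0.6],[0,0,0,-60,0,-205,0.6],[0,0,0,-60,0,-245,0.6],[0,0,0,-60,0,-285,0.6],[0,0,0,-60,0,-310,0.6]]}}

```text
t: 20.32
tcp_pos: [0.5697, 0.1605, 0.4049]
tool_rot: [0.997, -0.073, 0.007, -0.001]
force: [1.1, 1.1, 0.2]
finger_gap: 0.402
gripper_force: 0.0
```

```bash
python3 pp.py; python3 - <<'E'
from meas import *
a=snap('wrist');meas(a);b=snap('scene');cv2.imwrite('pics/w8.png',np.hstack([a['img'][...,::-1],cv2.resize(b['img'][140:236,140:212,::-1],(288,384),interpolation=cv2.INTER_CUBIC)]))
E
```

```text
bar [0.6288 0.1518] rect 0.6289 0.1514 len 73.4 yaw -7.19
cap [0.7263 0.141 ] enc [726.2 142.7] 24.3
ring [0.735  0.1348 0.0324] 35
bar->ring 0.1076 yaw -9.07
bottle [0.7355 0.1354] lean mm over 40 [ 0.8 -0.4]
tcp [0.5716 0.1608 0.4094] yaw_y -98.32 tilt [ 0.0229  0.0013 -0.9997] q [ 0.09  0.34  1.32 -0.    1.46  1.8 ] F [0.7 1.3 3.9]
 target [0.621 0.148 0.089] shift [ 43.5   7.  321.4] turn_z 0.03
bar [0.633  0.1473] rect 0.6331 0.1479 len 72.9 yaw -8.35
cap [0.733  0.1324] enc [733.2 132.2] 18.9
ring [0.7353 0.1322 0.0323] 259
bar->ring 0.1034 yaw -8.39
```

View pics/w8.png

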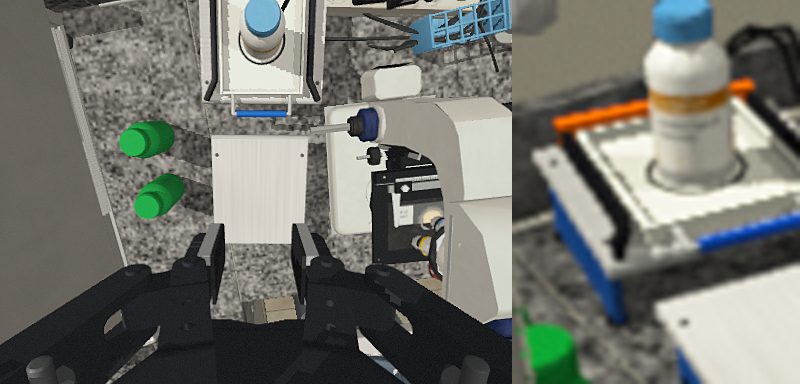

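The tray is against the orange stop with the bottle upright in the ring (crop (692,170)), and the arm is clear above.

```bash
python3 -c "
from station import order
print(order.sign_off())"
```

```text
the job is handed in; nothing more can be done
None
```

The bottle is upright in the black ring, released before the push. The tray went level across the gap and sits square against the orange stop; the dropper and timer were not touched, and I handed the job in at about 20 s.

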